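# Load the balanced tray on the lab jack evenly

## Task

Load the light white tray, which overhangs the little lab jack at both ends, with the two matching tall amber jars: stand one upright in the middle of each of its two compartments. The tray must stay level and where it is on the jack, neither sliding nor tipping at any time.

Things in the scene. Friction and masses are not known exactly. Their poses are not given: they have to be found in the camera images.
- jack: Small grey and steel lab jack, fixed, closed to a height of 70 mm: flat steel top plate 130 mm (its x) by 110 mm (its y), black knob on its -x side. Origin: centre of its underside, on the table; z up.
- tray: Light white plastic open tray (140 g), loose, centred on the jack, underside 70 mm up. Outside 150 (its x) x 260 mm (its y), 30 mm high; walls and floor 4 mm. A wall at its y = 0 makes two equal compartments, centred at x = 0, y = +64 and -64 mm. It overhangs the jack 75 mm at each end: one jar in mid-compartment leaves it level, one near a far end tips it. Origin: centre of underside; z up.
- jar_a: One of two alike closed amber glass jars with black lids, 50 mm diameter, 90 mm tall with lid, 160 to 240 g, loose, upright on the table; its straight body (to 57 mm up) is best gripped about 50 mm above its foot. Other amber glass is not wanted: a squat jar (60 mm diameter, 55 tall) and a slim bottle (34 mm diameter, 105 tall). Origin: centre of underside; z along its axis, up.
- jar_b: The other of the two alike jars, same size, shape and origin as jar_a. Either jar may go in either compartment.
Not all that is in view belongs to the job. Of the things that look like the jack, the largest one is meant.

How it is judged:
By the outcome, as a careful person would: the job done as asked, in the order asked, and still so for the second after the job is handed in, with the robot touching nothing.
It also fails if it takes over 54 s, if anything falls off the work surface, if the arm or the gripper's body presses on something with over 40 N, if the wrist force passes 120 N, or if a joint passes its speed limit or range.

## Robot

A 7-joint arm with a two-finger parallel gripper is mounted at the origin on the work surface. World frame = base frame: x ahead of the robot, y to its left, z up, the work surface at z = 0. Lengths are in m, angles in rad, forces in N, time in s.
With the tool pointing down it reaches from about 0.375 to 0.925 m from the base axis. Payload 3.1 kg.
Tool frame: the origin (TCP) lies at the very end of the fingers, on their centre line; the grasp point (between the pads) lies 19 mm behind it (bot.hold_point_z is the z of the grasp point in the tool frame, in m); z points along the fingers, y is the direction in which the jaws open and shut (so a half turn about z gives the same grasp; the last joint's range is limited). The gripper opens to 85 mm and grips with 20 to 120 N. Pads are 22 mm wide; open, the fingers measure 114 mm over their backs; the gripper's body (76 mm by 85 mm) begins 54 mm behind the grasp point. The pads swing forward as they close: fully open they stand 13 mm farther back than shut.
Start: joints at [-1.427, 0.383, 0.044, 1.598, -0.018, 1.161, -0.05], TCP at [0.156, 0.631, 0.231] pointing down, gripper open.
Joint ranges: [-2.61, 2.61], [-0.41, 2.15], [-1.48, 1.57], [0, 2.5], [-1.57, 4.71], [0.05, 1.97], [-2.85, 2.85]. Speed limits (rad/s): [2.79, 2.79, 3.14, 3.14, 3.14, 3.14, 3.14].

## Interface

Orientations are given as a unit quaternion [x, y, z, w].
In Python, from plant import bot, fingers, cams, order gives the robot as it stands. Calls block until the motion is done:
- bot.move_ptp(position, orientation): joint-space move of the TCP to a pose.
- bot.move_linear(position, velocity=0.15, rot=None, f_stop=None): straight line of the TCP; rot=None keeps the orientation; velocity is the mean speed in m/s. With f_stop (N) it stops when the force on the tool has changed by that much, and returns True; else False.
- bot.move_joints(angles): joint-space move.
- fingers.gripper_to(opening, f_grip=None): finger opening in m; f_grip is the grip in N (None keeps the last); returns when the fingers have stopped.
- bot.pause(seconds).
- bot.inverse_kinematics(position, orientation): joint angles nearest the present ones, or None.
- cams.camera(name): name is "side" or "top" or "wrist"; returns a dict with "image" (384x512x3 uint8, red, green, blue), "range_z" (384x512 float32, m along the optical axis (not along the pixel's ray), 0 where there is no reading), "fx", "fy", "cx", "cy" (pixels), "k1" (the pictures are not rectified: a ray, as slopes to the right and down, at radius r is drawn at 1 + k1 r^2 times it, then the intrinsics apply), "R" (3x3) and "t" (3): a world point X has camera coordinates R X + t. Camera axes: x right, y down, z forward; pixel columns grow to the right and rows downward; lengths in m; the calibration is good to about 2 mm. A picture is of the moment at which its call begins.
A pose or a line that the arm cannot do raises bot.PlanningError and nothing moves.
- order.job_done(): hands the job in, once; it reports no verdict.
Readings, each from a call of its own:
- bot.current_time_s(): time.
- bot.current_q(): joint angles.
- bot.current_dq(): joint speeds.
- bot.current_effort(): joint torques, N m.
- bot.current_tool_pos(): TCP position.
- bot.current_orientation(): TCP orientation.
- bot.current_wrist_force(): force on the tool from outside, world axes, zero at the start.
- bot.current_ft_torque(): the same for the moment, N m.
- bot.current_grip_width(): finger opening in m.
Only numpy, scipy, OpenCV 4.12 (cv2) and the standard library are available. Lean on these libraries where they do the work, as an engineer would, in place of code of your own. Each camera call takes 0.05 s, during which the arm holds its last target.

## Working session

There is one attempt and no reset: what is moved stays moved. The work goes in short steps, each a Python script; the robot and the scene stay as the last script left them, time stands still between calls to the robot, and variables do not carry over. Pictures are saved under pics/ and viewed, and the job is handed in when it is done.

```bash
mkdir -p pics; ls; python3 - <<'E'
from plant import bot,fingers,cams,order
import cv2
print(bot.current_time_s(),bot.current_orientation(),bot.current_tool_pos(),bot.hold_point_z)
for n in ["side","top","wrist"]:
    c=cams.camera(n); im=c["image"]
    cv2.imwrite(f"pics/{n}0.png",cv2.resize(im[:,:,::-1],(768,576),interpolation=cv2.INTER_CUBIC))
    C=-c["R"].T@c["t"]; print(n,c["fx"],c["cx"],c["cy"],c["k1"],C,c["R"][2])
E
```

```text
pics
0.0 [ 1.20578319e-01  9.92702915e-01 -1.33562651e-03 -8.82062944e-05] [0.15543512 0.63016184 0.22983894] -0.0187
side 357.32609173527806 256.4598935638166 190.99462106988972 -0.11410893469794384 [ 0.32195664 -0.54213804  0.5046223 ] [ 0.2297478   0.74847329 -0.6220962 ]
top 371.87019017168245 252.4312265885103 185.95344729408205 -0.06909118289753334 [ 0.37346792 -0.02571093  0.89084588] [ 0.15165498 -0.00751855 -0.9884049 ]
wrist 314.183734611917 260.80758130164236 195.84696849943631 -0.0053556746910537354 [0.07551864 0.65015532 0.37260109] [ 0.30704967 -0.07818695 -0.94847631]
```

View pics/top0.png

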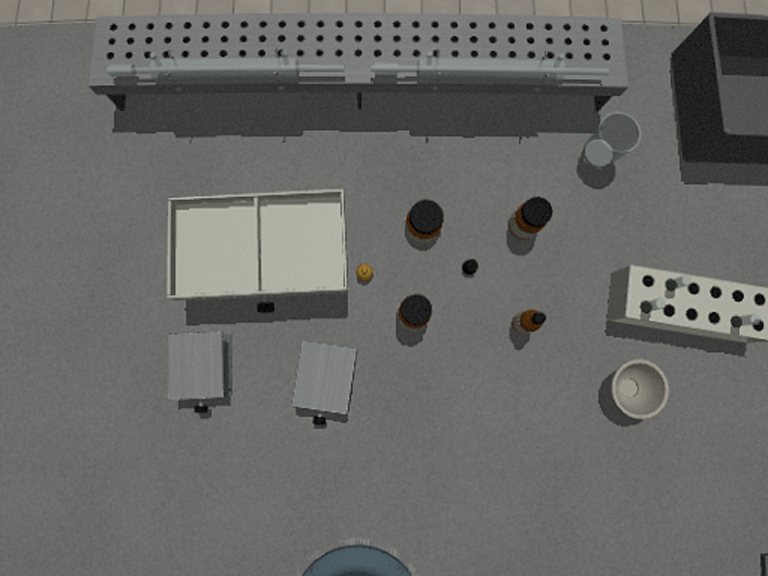

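View pics/side0.png

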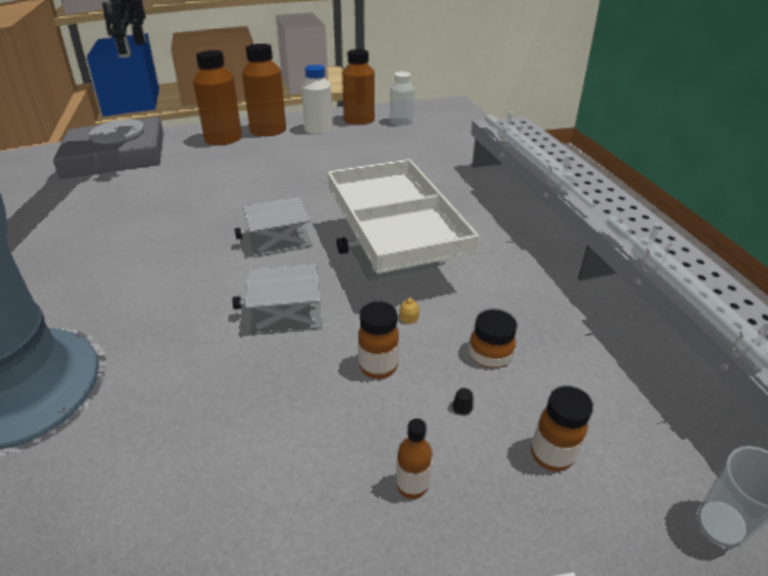

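View pics/wrist0.png

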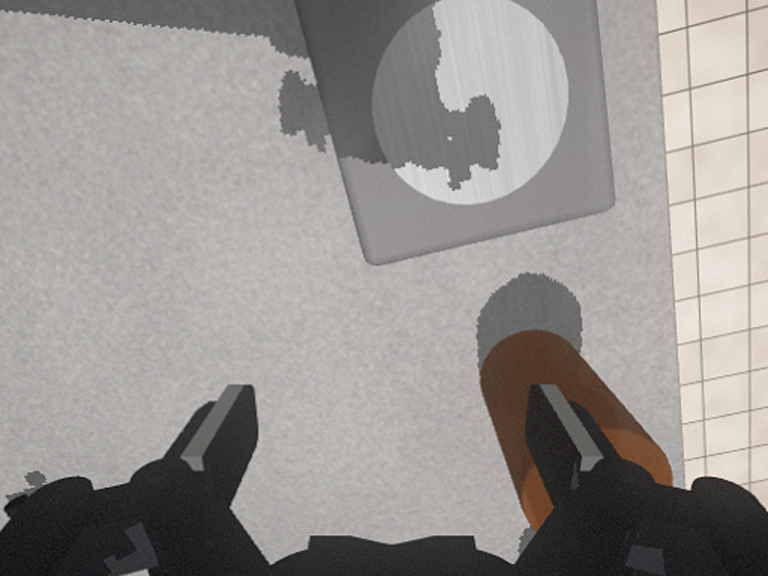

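Candidates, with side view pixels (top view in brackets):
- Tall jars: (378,340) [415,312] and (562,428) [533,215]. These match the description.
- Squat jar: (492,340) [425,220]. Not wanted.
- Slim bottle: (414,460) [532,320]. Not wanted.
- Big background amber bottles: (217,98), (263,90), (358,88). Not wanted.
- Jacks: the largest is under the white tray at (400,215) [257,245]. The two small ones, [196,366] and [325,380], are decoys.

I'll measure these next.

```bash
cat > h.py <<'E'
import numpy as np, cv2
def rays(c,uv):
    uv=np.asarray(uv,float).reshape(-1,2)
    d=np.c_[(uv[:,0]-c["cx"])/c["fx"],(uv[:,1]-c["cy"])/c["fy"]]; s=d.copy()
    for _ in range(20): s=d/(1+c["k1"]*(s**2).sum(1,keepdims=True))
    r=np.c_[s,np.ones(len(s))]
    return -c["R"].T@c["t"], r@c["R"]
def onplane(c,uv,z):
    C,r=rays(c,uv); return C+r*((z-C[2])/r[:,2])[:,None]
def cloud(c):
    v,u=np.mgrid[0:384,0:512]; C,r=rays(c,np.c_[u.ravel(),v.ravel()])
    P=C+r*c["range_z"].reshape(-1,1); P[c["range_z"].ravel()==0]=np.nan
    return P.reshape(384,512,3)
E
python3 - <<'E'
from plant import bot,fingers,cams,order
from h import *
T=cams.camera("top");S=cams.camera("side")
def crop(c,r,name):
    x,y,w,h=r; cv2.imwrite(name,cv2.resize(c["image"][y:y+h,x:x+w,::-1],None,fx=4,fy=4,interpolation=cv2.INTER_CUBIC))
crop(S,(230,190,190,145),"pics/jars1.png")
np.savez("v0.npz",Ti=T["image"],Tr=T["range_z"],Si=S["image"],Sr=S["range_z"])
for c,seeds in ((T,dict(j1=(277,207),j2=(358,141),squat=(284,144),slim=(359,211))),(S,dict(j1=(252,212),j2=(380,270),squat=(331,217)))):
    g=c["image"].max(2); m=(g<48).astype(np.uint8)
    n,L,st,ce=cv2.connectedComponentsWithStats(m)
    P=cloud(c)
    for k,(u,v) in seeds.items():
        # nearest label
        w=L[v-4:v+5,u-4:u+5]; l=np.bincount(w[w>0]).argmax() if (w>0).any() else 0
        mm=L==l; zz=np.nanmedian(P[mm][:,2]); pp=P[mm]; top=pp[pp[:,2]>np.nanpercentile(pp[:,2],60)]
        print(k,l,st[l],ce[l].round(1),"medz",zz.round(3),"zmax",np.nanpercentile(pp[:,2],95).round(3),"mid@.09",onplane(c,ce[l],.09)[0].round(4), "bbox", np.nanpercentile(pp,[3,97],axis=0).round(3).tolist())
# tray
for c in (T,S):
    P=cloud(c); im=c["image"].astype(int)
    hsv=cv2.cvtColor(c["image"],cv2.COLOR_RGB2HSV)
    x0,y0,x1,y1=(100,115,240,205) if c is T else (210,100,325,185)
    R=np.zeros((384,512),bool);R[y0:y1,x0:x1]=1
    m=R&(P[:,:,2]>.088)&(P[:,:,2]<.115)&(im.min(2)>100)
    pts=P[m]; vv,uu=np.nonzero(m); q=onplane(c,np.c_[uu,vv],.1)[:,:2]
    print("tray n",m.sum(),"z",np.percentile(pts[:,2],[5,50,95]).round(3))
    for Q in (q,pts[:,:2]):
        print(cv2.minAreaRect((Q*1000).astype(np.float32)))
    f=R&(P[:,:,2]>.068)&(P[:,:,2]<.08)&(im.min(2)>100); print("floor z",np.median(P[f][:,2]),cv2.minAreaRect((P[f][:,:2]*1000).astype(np.float32)))
E
```

```text
j1 166 [267 197  21  21 334] [277.  206.5] medz 0.09 zmax 0.092 mid@.09 [ 0.4514 -0.0849  0.09  ] bbox [[0.433, -0.104, 0.065], [0.47, -0.065, 0.092]]
j2 150 [347 131  21  21 333] [357.  141.3] medz 0.089 zmax 0.092 mid@.09 [ 0.5976 -0.2661  0.09  ] bbox [[0.578, -0.287, 0.079], [0.618, -0.247, 0.092]]
squat 151 [273 133  22  24 406] [283.6 144.6] medz 0.054 zmax 0.057 mid@.09 [ 0.5892 -0.1011  0.09  ] bbox [[0.578, -0.126, 0.033], [0.622, -0.082, 0.057]]
slim 172 [354 209  10   8  58] [358.6 212. ] medz 0.104 zmax 0.107 mid@.09 [ 0.4391 -0.2624  0.09  ] bbox [[0.432, -0.268, 0.093], [0.444, -0.252, 0.108]]
j1 26 [240 201  25  22 438] [251.8 211.8] medz 0.09 zmax 0.092 mid@.09 [ 0.4506 -0.0968  0.09  ] bbox [[0.433, -0.109, 0.077], [0.47, -0.072, 0.092]]
j2 32 [365 258  30  28 644] [379.2 271.4] medz 0.09 zmax 0.091 mid@.09 [ 0.595  -0.2771  0.09  ] bbox [[0.579, -0.293, 0.078], [0.617, -0.255, 0.092]]
squat 29 [317 207  27  23 503] [329.8 218. ] medz 0.055 zmax 0.057 mid@.09 [ 0.5747 -0.1495  0.09  ] bbox [[0.577, -0.133, 0.042], [0.62, -0.089, 0.057]]
tray n 875 z [0.092 0.099 0.102]
((548.4208984375, 147.77017211914062), (150.3802032470703, 260.4261169433594), 2.8682284355163574)
((549.0453491210938, 148.45797729492188), (149.52003479003906, 261.8299560546875), 2.755275249481201)
floor z 0.07389206328048292 ((551.1476440429688, 149.07391357421875), (137.80931091308594, 252.87510681152344), 2.927428722381592)
tray n 1317 z [0.089 0.095 0.1  ]
((546.1636352539062, 136.2315216064453), (155.32275390625, 276.2037658691406), 2.8238751888275146)
((548.99853515625, 144.54135131835938), (152.39141845703125, 264.23126220703125), 2.928577423095703)
floor z 0.07345230230505095 ((548.125732421875, 143.5527801513672), (150.59690856933594, 263.1012878417969), 3.255044937133789)
```

View pics/jars1.png

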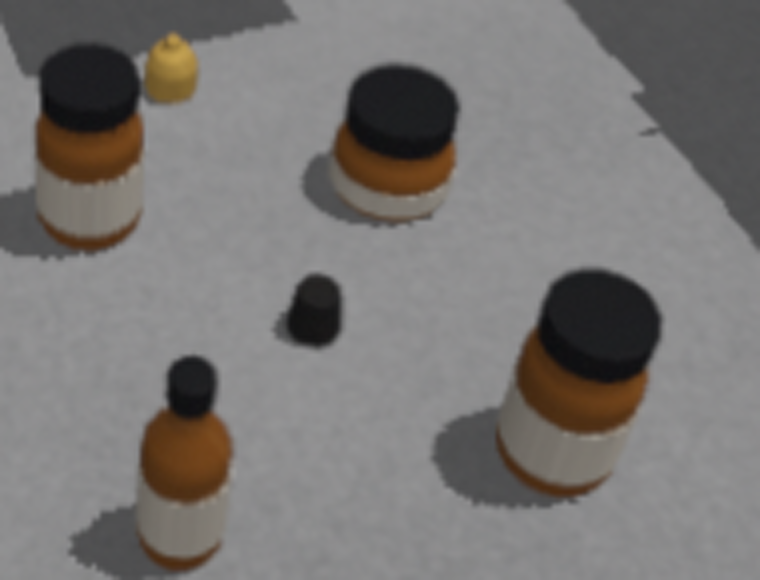

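The crop confirms the two tall jars at crop pixels (90,145) and (585,380). The squat jar is at (398,140) and the slim bottle at (190,460), and neither is wanted. Next I'll refine the positions on the lid tops, check IK and grasp jar 1.

```bash
cat >> h.py <<'E'
def lid(c,x,y,z0,z1,r=.045):
    """circle centre of dark lid top: points in height band near (x,y)"""
    P=cloud(c); m=(np.hypot(P[...,0]-x,P[...,1]-y)<r)&(P[...,2]>z0)&(P[...,2]<z1)&(c["image"].max(2)<60)
    v,u=np.nonzero(m)
    Q=onplane(c,np.c_[u,v],(z0+z1)/2+.001)[:,:2]
    h=cv2.convexHull((Q*1000).astype(np.float32)); (cx,cy),rr=cv2.minEnclosingCircle(h)
    return Q.mean(0).round(4),(round(cx/1000,4),round(cy/1000,4),round(rr,1)),m.sum()
def quat(deg): # tool down, tool y at this world angle
    a=np.radians(deg+90)/2
    return [float(np.cos(a)),float(np.sin(a)),0.,0.]
E
python3 - <<'E'
from plant import bot,fingers,cams,order
from h import *
for n in("top","side"):
    c=cams.camera(n)
    print(n,lid(c,.4515,-.087,.083,.095),lid(c,.598,-.270,.083,.095))
for d in (2.9,182.9,-177.1):
    for p in ((.4515,-.087,.031),(.598,-.27,.031),(.5453,.2119,.107),(.5517,.0841,.107),(.5517,.0841,.25),(.4515,-.087,.2)):
        q=bot.inverse_kinematics(p,quat(d)); print(d,p,None if q is None else np.round(q,2))
E
```

```text
top (array([ 0.4527, -0.0855]), (0.4531, -0.0854, 22.1), np.int64(316)) (array([ 0.5987, -0.2676]), (0.5992, -0.2668, 23.3), np.int64(310))
side (array([ 0.4519, -0.0921]), (0.4525, -0.0916, 24.8), np.int64(382)) (array([ 0.5977, -0.2747]), (0.5986, -0.2757, 24.5), np.int64(575))
2.9 (0.4515, -0.087, 0.031) [-0.7   0.5   0.93  2.21 -0.63  0.71  0.72]
2.9 (0.598, -0.27, 0.031) [-0.12  0.72  0.65  1.73 -0.55  0.88  0.82]
2.9 (0.5453, 0.2119, 0.107) [-0.92  0.46  0.58  1.88 -0.31  0.9  -0.13]
2.9 (0.5517, 0.0841, 0.107) [-0.76  0.42  0.64  1.95 -0.32  0.88  0.1 ]
2.9 (0.5517, 0.0841, 0.25) [-0.84  0.22  0.71  1.83 -0.16  1.15 -0.03]
2.9 (0.4515, -0.087, 0.2) [-1.    0.05  1.15  2.11 -0.06  1.01  0.23]
182.9 (0.4515, -0.087, 0.031) [-0.96  0.97  1.37  2.22 -1.16  1.08 -2.  ]
182.9 (0.598, -0.27, 0.031) [-0.47  1.23  1.36  1.74 -1.26  1.31 -1.9 ]
182.9 (0.5453, 0.2119, 0.107) [-0.52  0.4   0.09  1.86 -0.05  0.88  2.79]
182.9 (0.5517, 0.0841, 0.107) [ 0.73  0.75 -1.25  1.88  0.79  1.13  2.37]
182.9 (0.5517, 0.0841, 0.25) [ 0.76  0.46 -1.23  1.76  0.46  1.25  2.6 ]
182.9 (0.4515, -0.087, 0.2) [-1.24  0.18  1.47  2.11 -0.21  1.02 -2.75]
-177.1 (0.4515, -0.087, 0.031) [-0.96  0.97  1.37  2.22 -1.16  1.08 -2.  ]
-177.1 (0.598, -0.27, 0.031) [-0.47  1.23  1.36  1.74 -1.26  1.31 -1.9 ]
-177.1 (0.5453, 0.2119, 0.107) [-0.52  0.4   0.09  1.86 -0.05  0.88  2.79]
-177.1 (0.5517, 0.0841, 0.107) [ 0.73  0.75 -1.25  1.88  0.79  1.13  2.37]
-177.1 (0.5517, 0.0841, 0.25) [ 0.76  0.46 -1.23  1.76  0.46  1.25  2.6 ]
-177.1 (0.4515, -0.087, 0.2) [-1.24  0.18  1.47  2.11 -0.21  1.02 -2.75]
```

```bash
python3 - <<'E'
from plant import bot,fingers,cams,order
from h import *
q=quat(2.9)
p=bot.current_tool_pos(); bot.move_linear([p[0],p[1],.36],velocity=.25)
print(bot.current_time_s())
bot.move_ptp([.452,-.088,.20],q)
print(bot.current_time_s(),bot.current_tool_pos())
c=cams.camera("wrist"); cv2.imwrite("pics/w1.png",c["image"][:,:,::-1])
try: print(lid(c,.452,-.088,.083,.095))
except Exception as e: print(e)
E
```

```text
1.0167
3.8167 [ 0.45265998 -0.08705893  0.20025259]
(array([ 0.452 , -0.0847]), (0.4516, -0.0853, 22.8), np.int64(2076))
```

View pics/w1.png

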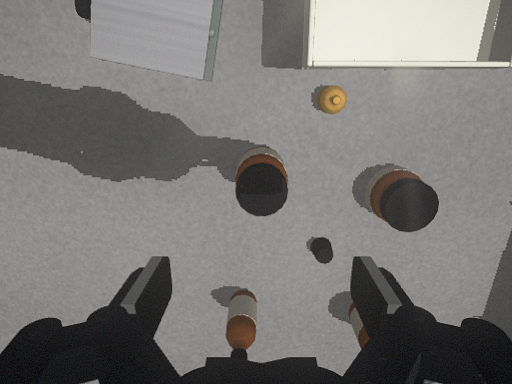

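The wrist view shows the tall jar's lid at (262,190), midway between the fingers (165 and 365). The squat jar is at (405,200). Now descending to grip.

```bash
python3 - <<'E'
from plant import bot,fingers,cams,order
from h import *
print(bot.move_linear([.4522,-.087,.027],velocity=.12,f_stop=8), bot.current_tool_pos())
fingers.gripper_to(0.0,f_grip=30)
print(bot.current_grip_width(),bot.current_time_s(),bot.current_wrist_force())
bot.move_linear([.4522,-.087,.23],velocity=.15)
print(bot.current_grip_width(),bot.current_time_s(),bot.current_wrist_force(),bot.current_tool_pos())
for n in("top","side"):
    c=cams.camera(n); cv2.imwrite(f"pics/{n}2.png",c["image"][:,:,::-1])
E
```

```text
False [ 0.45283525 -0.08705465  0.02755328]
0.04884945928018733 5.8833 [-0.8460411   1.06676283  4.1279369 ]
0.04907846801274843 7.3833 [ 0.11131621  0.39687888 -1.5873778 ] [ 0.45134714 -0.08703665  0.22922395]
```

View pics/side2.png

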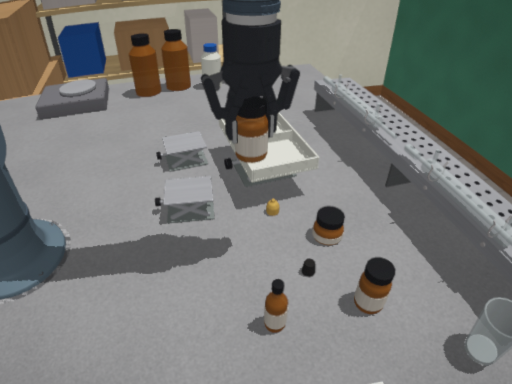

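The jar is held at (250,130) in the side view. I'll carry it above the far compartment and recheck the tray from there.

```bash
python3 - <<'E'
from plant import bot,fingers,cams,order
from h import *
q=quat(2.9)
bot.move_linear([.5453,.211,.23],velocity=.2)
print(bot.current_time_s(),bot.current_tool_pos(),bot.current_grip_width())
for n in("top","side","wrist"):
    c=cams.camera(n); cv2.imwrite(f"pics/{n}3.png",c["image"][:,:,::-1])
    P=cloud(c); z=P[...,2]
    m=(z>.092)&(z<.108)&(c["image"].min(2)>90)&(np.abs(P[...,0]-.548)<.1)&(np.abs(P[...,1]-.148)<.16)
    v,u=np.nonzero(m);print(n,m.sum(),np.median(P[m][:,2]),cv2.minAreaRect((onplane(c,np.c_[u,v],.1)[:,:2]*1000).astype(np.float32)))
    np.save(f"P3{n}.npy",P)
E
```

```text
9.1917 [0.54527639 0.20919335 0.2301409 ] 0.04884972405504737
top 744 0.09893125005972775 ((548.3789672851562, 147.3012237548828), (149.46176147460938, 260.4823913574219), 2.7920117378234863)
side 949 0.09668465687872746 ((547.2101440429688, 138.78427124023438), (153.55487060546875, 270.8327941894531), 2.9756526947021484)
wrist 2823 0.09937791170713095 ((544.4069213867188, 208.02694702148438), (149.30694580078125, 138.65721130371094), 2.9599571228027344)
```

View pics/wrist3.png

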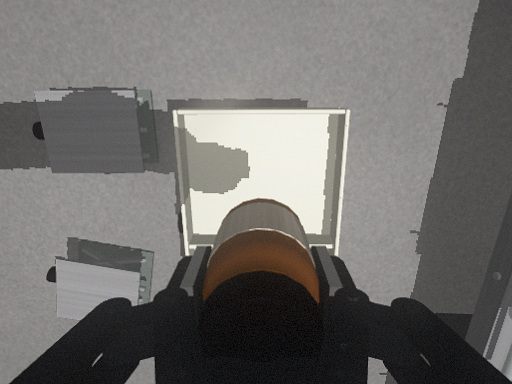

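View pics/side3.png

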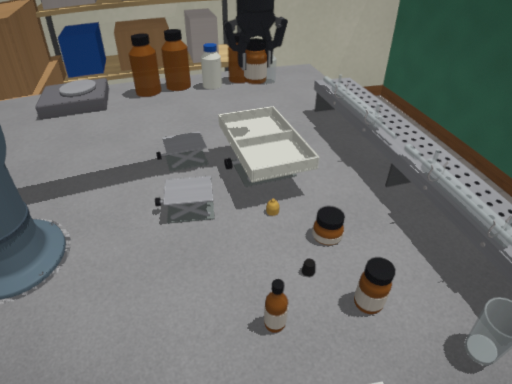

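The wrist view shows the far compartment, with its far wall at row ~112, side walls at columns ~182 and ~342, and the jar centred at column ~262. Wrist and top agree on the far edge (y ≈ 0.277). Lowering gently.

```bash
python3 - <<'E'
from plant import bot,fingers,cams,order
from h import *
bot.move_linear([.545,.2102,.116],velocity=.12)
print(bot.current_tool_pos(),bot.current_wrist_force(),bot.current_time_s())
p=bot.current_tool_pos(); 
print(bot.move_linear([.545,.2102,.1015],velocity=.02,f_stop=2.5))
print(bot.current_tool_pos(),bot.current_wrist_force(),bot.current_time_s())
for n in("top","side"):
    c=cams.camera(n); cv2.imwrite(f"pics/{n}4.png",c["image"][:,:,::-1])
E
```

```text
[0.54592924 0.21038359 0.11692029] [ 0.2873356   0.27300497 -2.14539393] 10.4417
True
[0.54465099 0.21022976 0.10179544] [0.36840204 0.4084671  4.30556647] 11.1167
```

View pics/side4.png

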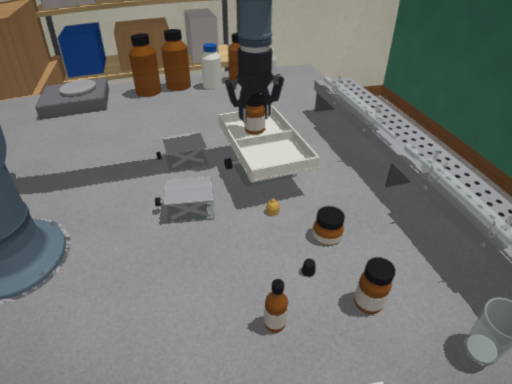

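```bash
python3 - <<'E'
from plant import bot,fingers,cams,order
from h import *
p=bot.current_tool_pos()
bot.move_linear([p[0],p[1],p[2]+.0006],velocity=.01); print(bot.current_tool_pos(),bot.current_wrist_force())
fingers.gripper_to(.075); print(bot.current_wrist_force())
p=bot.current_tool_pos(); bot.move_linear([p[0],p[1],.25],velocity=.15)
print(bot.current_time_s())
bot.move_ptp([.5987,-.2685,.20],quat(2.9))
print(bot.current_time_s(),bot.current_tool_pos())
for n in("top","side","wrist"):
    c=cams.camera(n); cv2.imwrite(f"pics/{n}5.png",c["image"][:,:,::-1])
    if n!="wrist":
        P=cloud(c);z=P[...,2]
        m=(z>.092)&(z<.108)&(c["image"].min(2)>90)&(np.abs(P[...,0]-.548)<.1)&(np.abs(P[...,1]-.148)<.16)
        v,u=np.nonzero(m);print(n,m.sum(),cv2.minAreaRect((onplane(c,np.c_[u,v],.1)[:,:2]*1000).astype(np.float32)))
        print("jar in tray",lid(c,.545,.211,.155,.175))
    if n!="side": print(n,lid(c,.5985,-.268,.083,.095))
E
```

```text
[0.5440968  0.21014708 0.10189033] [-0.04365625 -0.2652628  -0.51443164]
[ 0.31722632 -0.65484278 -0.3383989 ]
13.125
14.8917 [ 0.59985932 -0.26650754  0.19979166]
top 671 ((547.9170532226562, 147.78817749023438), (150.12306213378906, 260.5664367675781), 2.5354082584381104)
jar in tray (array([0.5418, 0.2078]), (0.5424, 0.2074, 23.8), np.int64(388))Traceback (most recent call last):
  File "<stdin>", line 17, in <module>
  File "h.py", line 19, in lid
    h=cv2.convexHull((Q*1000).astype(np.float32)); (cx,cy),rr=cv2.minEnclosingCircle(h)
                                                              ~~~~~~~~~~~~~~~~~~~~~~^^^
cv2.error: OpenCV(4.12.0) /io/opencv/modules/imgproc/src/shapedescr.cpp:201: error: (-215:Assertion failed) count >= 0 && (depth == CV_32F || depth == CV_32S) in function 'minEnclosingCircle'
```

View pics/top5.png

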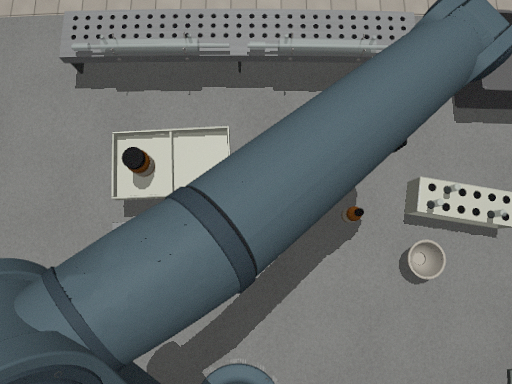

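The top view shows jar 1 standing at (136,160) in the left compartment, and the tray rectangle is unchanged to within about 1 mm. Now grasping jar 2.

```bash
python3 - <<'E'
from plant import bot,fingers,cams,order
from h import *
c=cams.camera("wrist"); cv2.imwrite("pics/wrist6.png",c["image"][:,:,::-1])
print(bot.current_tool_pos(),lid(c,.5985,-.268,.083,.095))
c=cams.camera("side"); cv2.imwrite("pics/side6.png",c["image"][:,:,::-1])
E
```

```text
[ 0.59987001 -0.26648443  0.19992726] (array([ 0.597 , -0.2595]), (0.6, -0.2683, 22.7), np.int64(938))
```

View pics/wrist6.png

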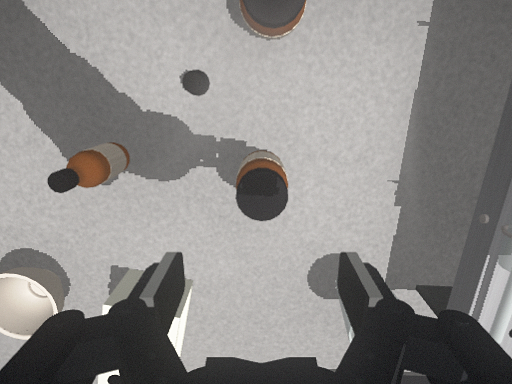

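View pics/side6.png

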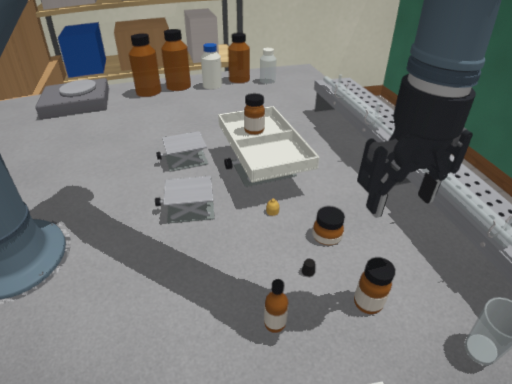

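The wrist view shows jar 2's lid at (262,193), centred between the fingers (165 and 365). The side view shows jar 1 upright in the tray at (255,115). Grasping jar 2 now.

```bash
python3 - <<'E'
from plant import bot,fingers,cams,order
from h import *
print(bot.move_linear([.599,-.2695,.027],velocity=.12,f_stop=8), bot.current_tool_pos())
fingers.gripper_to(0.0,f_grip=30)
print(bot.current_grip_width(),bot.current_time_s(),bot.current_tool_pos())
p=bot.current_tool_pos()
bot.move_linear([p[0],p[1],.24],velocity=.15)
print(bot.current_grip_width(),bot.current_wrist_force(),bot.current_tool_pos())
bot.move_linear([.5505,.0825,.23],velocity=.2)
print(bot.current_time_s(),bot.current_tool_pos(),bot.current_grip_width())
for n in("top","side","wrist"):
    c=cams.camera(n); cv2.imwrite(f"pics/{n}7.png",c["image"][:,:,::-1])
    P=cloud(c); z=P[...,2]
    m=(z>.092)&(z<.108)&(c["image"].min(2)>90)&(np.abs(P[...,0]-.548)<.1)&(np.abs(P[...,1]-.148)<.16)
    v,u=np.nonzero(m);print(n,m.sum(),cv2.minAreaRect((onplane(c,np.c_[u,v],.1)[:,:2]*1000).astype(np.float32)))
E
```

```text
False [ 0.59967825 -0.26996284  0.02801135]
0.04918088334843083 16.9833 [ 0.60051596 -0.26985287  0.02826865]
0.049025892666788334 [-0.13376942  0.16992316 -2.3433145 ] [ 0.59999261 -0.26930461  0.23869868]
20.4833 [0.55053416 0.08097209 0.2302249 ] 0.04898097029878554
top 566 ((547.8223266601562, 147.27984619140625), (149.1166534423828, 260.21484375), 2.96665620803833)
side 1005 ((546.94384765625, 138.69004821777344), (153.9766845703125, 270.71624755859375), 2.943979501724243)
wrist 4374 ((548.6144409179688, 123.19171142578125), (149.58241271972656, 210.2862548828125), 2.8950564861297607)
```

View pics/wrist7.png

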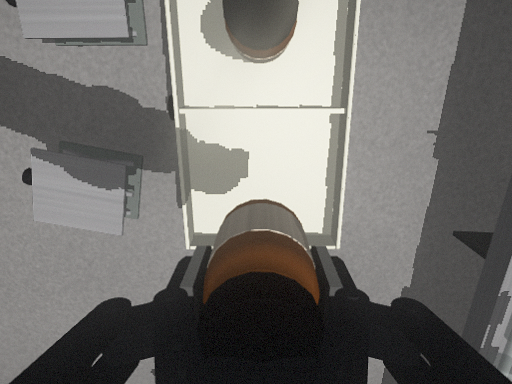

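View pics/side7.png

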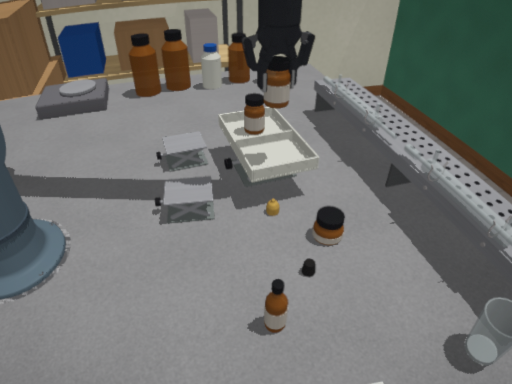

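The wrist view shows the near compartment with the dividing wall at row ~107, the near edge at row ~243, side walls at columns ~185 and ~335, and jar 1 beyond at (260,25). Lowering jar 2 more gently than the first.

```bash
python3 - <<'E'
from plant import bot,fingers,cams,order
from h import *
bot.move_linear([.5508,.083,.112],velocity=.12)
print(bot.current_tool_pos(),bot.current_wrist_force(),bot.current_time_s())
print(bot.move_linear([.5508,.083,.1018],velocity=.012,f_stop=2))
p=bot.current_tool_pos(); print(p,bot.current_wrist_force(),bot.current_time_s())
bot.move_linear([p[0],p[1],p[2]+.0004],velocity=.01); print(bot.current_tool_pos(),bot.current_wrist_force())
fingers.gripper_to(.075); print(bot.current_wrist_force())
p=bot.current_tool_pos(); bot.move_linear([p[0],p[1],.25],velocity=.15)
bot.move_ptp([.5508,-.06,.30],quat(2.9))
print(bot.current_time_s())
for n in("top","side","wrist"):
    c=cams.camera(n); cv2.imwrite(f"pics/{n}8.png",c["image"][:,:,::-1])
    P=cloud(c);z=P[...,2]
    m=(z>.092)&(z<.108)&(c["image"].min(2)>90)&(np.abs(P[...,0]-.548)<.1)&(np.abs(P[...,1]-.148)<.16)
    v,u=np.nonzero(m);
    if m.sum()>50: print(n,m.sum(),cv2.minAreaRect((onplane(c,np.c_[u,v],.1)[:,:2]*1000).astype(np.float32)))
    f=P[m]; 
    for x,y in((.545,.211),(.5508,.084)):
        try: print(n,lid(c,x,y,.155,.175))
        except Exception as e: print(n,"no lid")
    # rim level: fit plane
    if m.sum()>50:
        A=np.c_[f[:,:2]-[.548,.148],np.ones(len(f))]; print("rim plane",np.linalg.lstsq(A,f[:,2],rcond=None)[0].round(4))
E
```

```text
[0.55161578 0.08290419 0.11280667] [-0.85281421  0.31323529 -1.7451955 ] 21.7667
True
[0.55065825 0.08305815 0.10212546] [ 0.04499491 -0.12868107  4.3733354 ] 22.5417
[0.55029663 0.08311813 0.10215348] [ 0.84928298  0.33338563 -1.03811399]
[-0.52610152 -0.12415734 -0.21268464]
25.0917
top 112 ((590.9142456054688, 267.6565246582031), (45.01664352416992, 96.73637390136719), 55.306217193603516)
top no lid
top no lid
rim plane [ 0.0021 -0.0197  0.1014]
side 1082 ((547.0900268554688, 138.75222778320312), (153.9777374267578, 270.766357421875), 3.0231869220733643)
side (array([0.5389, 0.1917]), (0.5391, 0.1911, 28.4), np.int64(154))
side (array([0.5447, 0.0669]), (0.5461, 0.0672, 27.6), np.int64(227))
rim plane [-0.0003  0.0006  0.0976]
wrist 1634 ((551.6672973632812, 61.841407775878906), (149.8108673095703, 88.15216064453125), 3.0957319736480713)
wrist no lid
wrist no lid
rim plane [-0.0008 -0.0112  0.098 ]
```

View pics/side8.png

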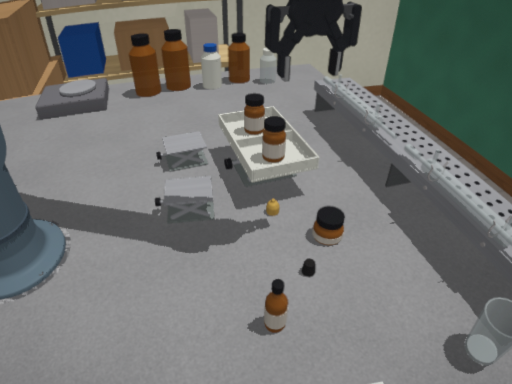

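View pics/wrist8.png

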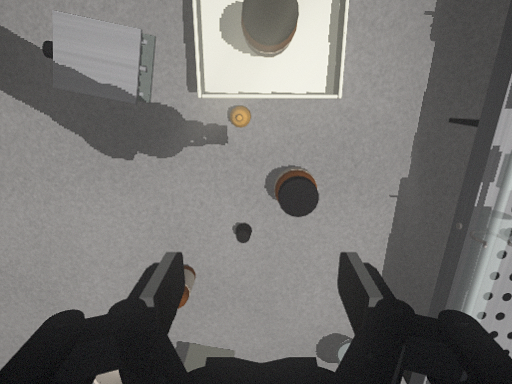

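View pics/top8.png

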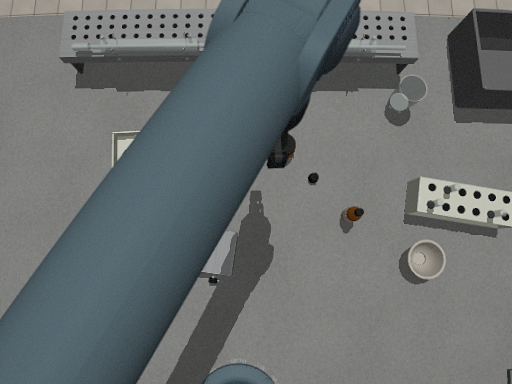

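The side view shows both jars upright in the tray at (255,112) and (274,138), with the tray unmoved. The arm blocks the top view, so I'll clear it and check once more.

```bash
python3 - <<'E'
from plant import bot,fingers,cams,order
from h import *
bot.move_ptp([.6,-.28,.32],quat(2.9)); print(bot.current_time_s())
c=cams.camera("top"); cv2.imwrite("pics/top9.png",c["image"][:,:,::-1])
P=cloud(c);z=P[...,2]
m=(z>.092)&(z<.108)&(c["image"].min(2)>90)&(np.abs(P[...,0]-.548)<.1)&(np.abs(P[...,1]-.148)<.16)
v,u=np.nonzero(m);f=P[m]
print(m.sum(),cv2.minAreaRect((onplane(c,np.c_[u,v],.1)[:,:2]*1000).astype(np.float32)))
A=np.c_[f[:,:2]-[.548,.148],np.ones(len(f))]; print("rim plane",np.linalg.lstsq(A,f[:,2],rcond=None)[0].round(4))
for x,y in((.545,.211),(.5508,.084)): print(lid(c,x,y,.157,.17,.04))
E
```

```text
26.15
894 ((548.0860595703125, 147.43380737304688), (149.81671142578125, 261.2893981933594), 2.5354082584381104)
rim plane [0.0019 0.0002 0.0986]
(array([0.5424, 0.2086]), (0.5431, 0.2085, 23.2), np.int64(377))
(array([0.5489, 0.0824]), (0.5487, 0.0828, 22.1), np.int64(360))
```

View pics/top9.png

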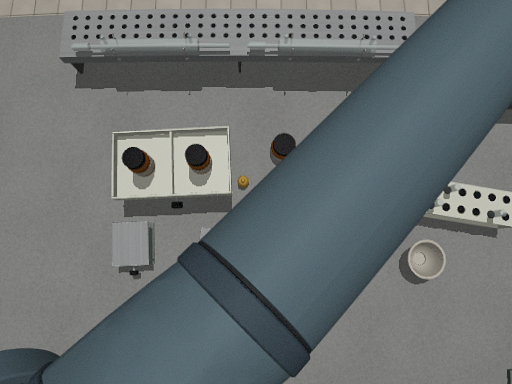

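The top view shows jars at (136,160) and (197,156), each within about 2–4 mm of its compartment centre. The tray is at (0.548, 0.147), unchanged and level (slopes ≤ 0.002). Handing in.

```bash
python3 - <<'E'
from plant import bot,order
order.job_done(); print(bot.current_time_s())
E
```

```text
the job is handed in; nothing more can be done
the job is handed in; nothing more can be done
```

Both tall amber jars now stand upright in the tray, one in each compartment, and the job was handed in at about 26 s of the 54 s allowed. I gripped each at 30 N, lowered it until light contact, then released it; nothing was left touching.

**Last checks (top camera):**
- **Jar positions:** the lids are about 2–4 mm from the compartment centres.
- **Tray position:** its position is unchanged to about 1 mm.
- **Tray level:** the rim slopes by at most 0.002.

**Checks that disagreed or fell short:**
- **Side camera:** it put the tray up to 9 mm, and the lids about 17–20 mm, nearer the robot's right than the top camera did. Its masks include the near faces of the walls and lids, so I did not use it for position. It did show the tray in the same place before and after the second jar went in.
- **Wrist camera:** its rim-plane fit from the last view gave a slope of about 0.011, from a partial view of one end only. The full-tray fits from the top and side cameras showed it level.
- **Contact force:** setting down each jar pressed on the tray with about 6 N, above the 2–2.5 N stop threshold. I estimate about 8.5 N would tip it, and the pictures show no movement.

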